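Make up two bowl-finishing kits

TASK

Make up the two finishing kits, one thing to a bay (any bay): put the long sanding block and the squat tub in the two-bay tray, and the short sanding block, the tall tub and the filter cartridge in the three-bay tray. Set each thing down rather than dropping it, so that it sits flat on the floor of its bay, the same way up as now. Leave the cup, the stamp and the bowl where they are.

Things in the scene. Friction and masses are not known exactly. Their poses are not given: they have to be found in the camera images.
- tray_two: Low aluminium tray with two open equal bays side by side in a row along its y axis, fixed to the bench: bays 110 (x) by 78 mm (y) inside, bay centres at y = -41 and +41 mm; outer size 118 by 168 by 12 mm high; walls and dividers 4 mm thick and as high as the tray; floor 4 mm thick. Origin: centre of the underside, on the bench; z up. Its yaw is within about 0.2 rad of the world's
- tray_three: Low aluminium tray with three open equal bays side by side in a row along its y axis, fixed to the bench: bays 110 (x) by 78 mm (y) inside, bay centres at y = -82, 0 and +82 mm; outer size 118 by 250 by 12 mm high; walls and dividers 4 mm thick and as high as the tray; floor 4 mm thick. Origin: centre of the underside, on the bench; z up. Its yaw is within about 0.2 rad of the world's
- block_long: The long hand sanding block, wood with a dark abrasive sole, 90 mm long (x), 44 mm wide (y), 32 mm high. Lies sole down; origin: centre of the underside, z up
- block_short: The short hand sanding block, wood with a dark abrasive sole, 52 mm long (x), 44 mm wide (y), 32 mm high. Lies sole down; origin: centre of the underside, z up
- tub_squat: The squat, wide round lidded pigment tub, grey with a white lid, 60 mm in diameter (1 mm more at the lid), 42 mm high, straight-sided, closed. Stands upright; origin: centre of the underside, z up
- tub_tall: The tall, narrow round lidded pigment tub, grey with a white lid, 44 mm in diameter (1 mm more at the lid), 68 mm high, straight-sided, closed. Stands upright; origin: centre of the underside, z up
- cartridge: Respirator filter cartridge: a round disc, grey plastic body 56 mm in diameter and 22 mm high with a pink filter face of 50 mm diameter on top, 30 mm high in all. Lies face up; origin: centre of the underside, z up
- cup: Bystander: open copper mixing cup, 60 mm across the rim, 50 mm high; origin: centre of the underside
- stamp: Bystander: turned dark-wood maker's stamp, foot 42 mm in diameter, 60 mm high with a knob at the top; origin: centre of the underside
- bowl: Bystander: small white cast bowl, 84 mm across the rim, 36 mm high, beyond the trays; origin: centre of the underside
There are look-alikes about, which are no part of the job. What is shaped like the block_short but blue is not meant.

How it is judged:
By the outcome, as a careful person would: the job done as asked, in the order asked, and still so for the second after the job is handed in, with the robot touching nothing.
It also fails if it takes over 141 s, if anything falls off the work surface, if the arm or the gripper's body presses on something with over 40 N, if the wrist force passes 120 N, or if a joint passes its speed limit or range.

ROBOT

A 6-joint arm with a two-finger parallel gripper is mounted at the origin on the work surface. World frame = base frame: x ahead of the robot, y to its left, z up, the work surface at z = 0. Lengths are in m, angles in rad, forces in N, time in s.
With the tool pointing down it reaches from about 0.325 to 0.9 m from the base axis. Payload 6.1 kg.
Tool frame: the origin (TCP) lies at the very end of the fingers, on their centre line; the grasp point (between the pads) lies 19 mm behind it (tcp_to_grasp is the z of the grasp point in the tool frame, in m); z points along the fingers, y is the direction in which the jaws open and shut (so a half turn about z gives the same grasp; the last joint's range is limited). The gripper opens to 87 mm and grips with 3 to 60 N. Pads are 19 mm wide; open, the fingers measure 117 mm over their backs; the gripper's body (75 mm by 190 mm) begins 51 mm behind the grasp point.
Start: joints at [-1.335, 0.22, 1.526, -0, 1.395, -0.126], TCP at [0.221, -0.585, 0.223] pointing down, gripper open.
Joint ranges: [-2.98, 2.98], [-0.91, 2.08], [0.09, 2.57], [-1.24, 4.39], [0.2, 2.65], [-2.68, 2.68]. Speed limits (rad/s): [2.57, 2.57, 3.01, 3.14, 3.14, 3.14].

INTERFACE

Orientations are given as a unit quaternion [w, x, y, z].
In Python, from plant import * gives the robot as it stands.
- The arm moves only by the tool step_arm, never from a script. Its argument "deltas" is a list of rows, each a list of 4 numbers: the shift along the tool's x, y, z in cm, then the turn about the tool's z in rad. A call has 1 to 20 rows; each row shifts and turns the commanded pose from where the row before left it, along the tool's axes as they then stand; what a row does not reach is not made up. A row lasts 1/12 s, in which the tool goes at most 41.7 mm and 7.16 degrees, less where a joint would pass 70% of its speed; a pose out of reach is approached as far as the arm can. A call is refused whole if a number of a shift passes 4.17 or a number of a turn 0.125, either way. A call with a gripper value outside its range is refused whole. "hand" is the opening, from -1 (shut) to 1 (fully open), set as the call begins (left out, the last holds). The fingers move at their own pace and stop on an object; "newtons" is the grip in N (left out, the last holds). Time passes only in rows, so rows that do not move let the fingers close. It gives the time, the measured TCP pose, the force and the opening at its end, in the units of the state.
- get_obs(): the state, without advancing time (a new reading comes with each control period).
- camera(name): name is "side" or "top" or "wrist"; returns the picture (384x512x3 uint8, red, green, blue); there is no depth.
- calibration(name): a dict with "camera_matrix" (3x3 intrinsics, pixels), "xyz" and "orientation" of the camera in the world. Camera axes: x right, y up, looking along -z (the intrinsics and any distortion apply to the point x, -y, -z); pixel columns grow to the right and rows downward; lengths in m; the calibration is good to about 2 mm. A picture is of the moment at which its call begins: read the wrist's pose just before it. calibration takes no time and is no camera call; for the wrist camera it gives the pose at the moment of the call.
- hand_in(): hands the job in, once; it reports no verdict.
The state is a dict: "t": time; "q": joint angles; "qd": joint speeds; "joint_torque": joint torques, N m; "position": TCP position; "tcp_rot": TCP orientation; "ft_force": force on the tool from outside, world axes, zero at the start; "torque": the same for the moment, N m; "finger_gap": finger opening in m.
Only numpy, scipy, OpenCV 4.12 (cv2) and the standard library are available. Lean on these libraries where they do the work, as an engineer would, in place of code of your own. Each camera call takes 0.05 s, during which the arm holds its last target. There are 200 camera calls.

## Working session

There is one attempt and no reset: what is moved stays moved. The work goes in short steps, Python scripts to look and compute and a tool call to move; the robot and the scene stay as the last step left them, time stands still between calls to the robot, and variables do not carry over. Pictures are saved under pics/ and viewed, about 12 in all and at most 16, crops included, and the job is handed in when it is done.

Besides the shell and the picture viewer there is one more tool, called after "Call:" as name(argument=value, ...), one argument or row to a line, values as JSON. step_arm: Moves the arm, as the interface text tells. Its arguments: {"type":"object","properties":{"deltas":{"type":"array"},"hand":{"type":"number"},"newtons":{"type":"number"}},"required":["deltas"]}

```bash
ls; mkdir -p pics
python3 - <<'E'
from plant import *
import cv2
o=get_obs(); print({k:o[k] for k in('t','position','tcp_rot','finger_gap')})
for n in('top','side'):
    c=calibration(n); print(n,c)
    cv2.imwrite(f'pics/{n}0.png',cv2.resize(camera(n)[:,:,::-1],None,fx=1.5,fy=1.5))
print(calibration('wrist'))
E
```

```text
pics
{'t': 0.0, 'position': array([ 0.22108276, -0.58391903,  0.22143695]), 'tcp_rot': array([-9.86559933e-04,  9.83684230e-01,  1.79900975e-01, -4.83647508e-05]), 'finger_gap': 0.08744264853378465}
top {'camera_matrix': array([[424.57327092,   0.        , 254.84485984],
       [  0.        , 424.57327092, 196.15437499],
       [  0.        ,   0.        ,   1.        ]]), 'xyz': array([0.48059881, 0.01657329, 1.05190611]), 'orientation': array([ 0.71392637,  0.03552207, -0.03685452, -0.69834738])}
side {'camera_matrix': array([[366.24721976,   0.        , 262.03601724],
       [  0.        , 366.24721976, 196.39188238],
       [  0.        ,   0.        ,   1.        ]]), 'xyz': array([0.2787322 , 0.6805915 , 0.53481478]), 'orientation': array([-0.16523361, -0.0976929 ,  0.4573395 ,  0.86832859])}
{'camera_matrix': array([[320.08602817,   0.        , 254.2518387 ],
       [  0.        , 320.08602817, 188.90335558],
       [  0.        ,   0.        ,   1.        ]]), 'xyz': array([ 0.29275849, -0.55773885,  0.38389397]), 'orientation': array([ 0.81500408, -0.11355347,  0.0795604 , -0.56262252])}
```

View pics/top0.png

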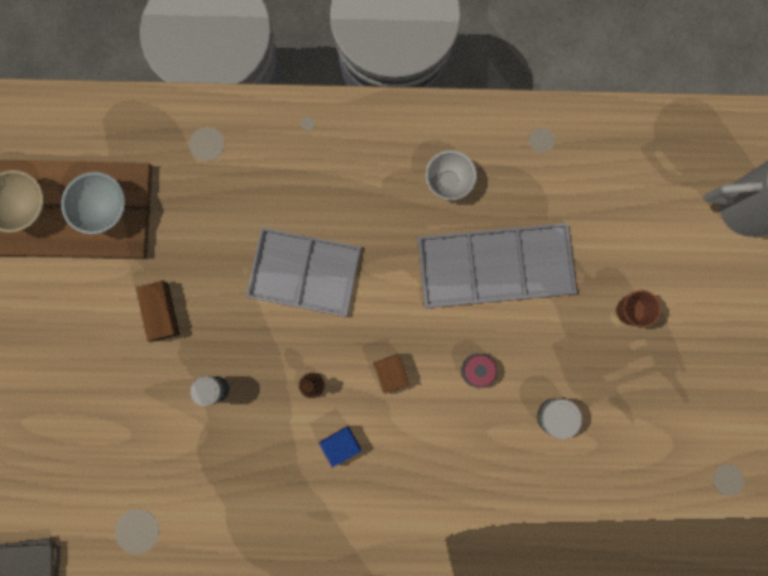

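View pics/side0.png

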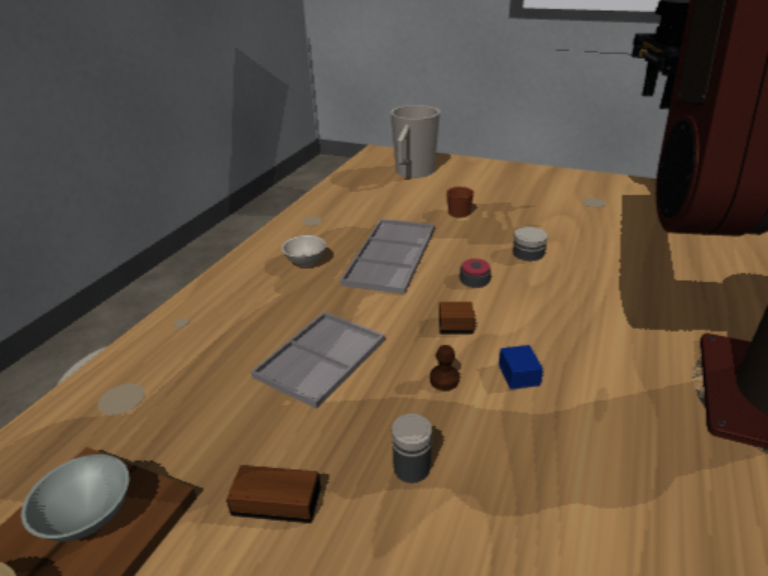

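The top view (1.5x px) shows tray_two at (305,273), tray_three at (498,266), and the long block at (157,311). The tall tub is at (208,391), the short block at (392,373), the cartridge at (479,371) and the squat tub at (561,418). The blue decoy is at (341,447). The side view agrees.

```bash
cat > h.py <<'E'
from plant import *
import numpy as np, cv2
from scipy.spatial.transform import Rotation as R
def rot(q): return R.from_quat(np.roll(q,-1))
def ray(cal,uv,z):
    """pixels (N,2) -> world points on plane z"""
    K=cal['camera_matrix']; uv=np.atleast_2d(np.float64(uv))
    d=np.c_[(uv[:,0]-K[0,2])/K[0,0],-(uv[:,1]-K[1,2])/K[1,1],-np.ones(len(uv))]
    d=rot(cal['orientation']).apply(d); c=cal['xyz']
    return c+d*((z-c[2])/d[:,2])[:,None]
def proj(cal,P):
    p=rot(cal['orientation']).inv().apply(np.atleast_2d(P)-cal['xyz'])*[1,-1,-1]
    p=p@cal['camera_matrix'].T; return p[:,:2]/p[:,2:]
def rect(cal,mask,z):
    c=max(cv2.findContours(mask.astype(np.uint8),cv2.RETR_EXTERNAL,cv2.CHAIN_APPROX_NONE)[0],key=cv2.contourArea)
    w=ray(cal,c[:,0]+0.0,z)[:,:2]
    (x,y),(a,b),t=cv2.minAreaRect(np.float32(w*1000))
    if a<b: a,b,t=b,a,t+90
    return np.array([x,y])/1000,(round(a),round(b)),np.radians((t+90)%180-90)  # long-axis yaw
def go(x,y,z,yaw=None):
    """print what remains: shift in tool axes (cm) and turn; yaw = world direction of the jaw (tool y) axis"""
    o=get_obs(); r=rot(o['tcp_rot']); p=o['position']
    d=r.inv().apply(np.array([x,y,z])-p)*100
    ty=r.apply([0,1,0]); cur=np.arctan2(ty[1],ty[0])
    s='' 
    if yaw is not None:
        dd=(yaw-cur+np.pi/2)%np.pi-np.pi/2; s=f' turn {-dd:.3f}'
    print('t %.1f pos %s jaw %.3f q6 %.2f | shift %s%s'%(o['t'],p.round(4),cur,o['q'][5],d.round(2),s))
E
python3 - <<'E'
from h import *
im=camera('top'); c=calibration('top'); hsv=cv2.cvtColor(im,cv2.COLOR_RGB2HSV)
def box(x0,y0,x1,y1,m):
    k=np.zeros(m.shape,bool); s=lambda v:int(v/1.5); k[s(y0):s(y1),s(x0):s(x1)]=1; return k&m
low=hsv[...,1]<75
for n,b in(('two',(235,222,370,325)),('three',(410,218,585,312))): print(n,rect(c,box(*b,low),.012))
red=(hsv[...,1]>110)&((hsv[...,0]>160)); print('cart',rect(c,box(455,345,505,395,red),.030))
print('squat',rect(c,box(530,390,590,445,low&(hsv[...,2]>110)),.042))
print('tall',rect(c,box(185,370,232,410,low&(hsv[...,2]>110)),.068))
for n,p in(('long',(155,311)),('short',(390,373)),('blue',(341,447))): print(n,ray(c,np.array(p)/1.5,.032))
for n,p,z in(('cup',(640,308),.05),('stamp',(312,382),.06)): print(n,ray(c,np.array(p)/1.5,z))
g=cv2.resize(im[170:270,80:300,::-1],None,fx=3.6,fy=3.6,interpolation=cv2.INTER_CUBIC); cv2.imwrite('pics/crop.png',g)
go(.35,-.16,.22,0)
E
```

```text
two (array([0.62279456, 0.14671182]), (172, 121), np.float64(1.395388420019318))
three (array([ 0.64110846, -0.17144937]), (254, 121), np.float64(-1.4542393865515661))
cart (array([ 0.46691269, -0.14154936]), (46, 43), np.float64(-1.5490020296832592))
squat (array([ 0.39537842, -0.26916281]), (60, 59), np.float64(-0.003898734677821501))
tall (array([0.42749683, 0.28492215]), (43, 41), np.float64(0.048320727713533955))
long [[0.55029362 0.37961694 0.032     ]]
short [[0.45984121 0.00075237 0.032     ]]
blue [[0.34279382 0.07532559 0.032     ]]
cup [[ 0.57075313 -0.3917611   0.05      ]]
stamp [[0.4439965 0.121258  0.06     ]]
t 0.1 pos [ 0.2211 -0.5841  0.2217] jaw -1.209 q6 -0.13 | shift [ 27.07 -35.1    0.23] turn -1.209
```

View pics/crop.png

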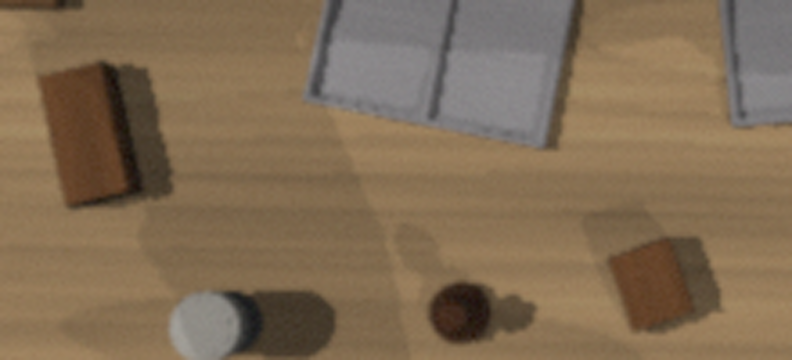

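Run:
```python
from h import *
c=calibration('top')
for n,p in(('long',[(38,75),(105,62),(132,192),(68,207)]),('short',[(610,262),(668,238),(692,312),(635,330)])):
    w=ray(c,np.array(p)/3.6+[80,170],.032)[:,:2]
    e=w[[3,2]].mean(0)-w[[0,1]].mean(0); s=w[[1,2]].mean(0)-w[[0,3]].mean(0)
    print(n,w.mean(0).round(4),np.linalg.norm(e),np.linalg.norm(s),'long yaw',np.arctan2(e[1],e[0])%np.pi,'jaw',np.arctan2(s[1],s[0])%np.pi)
go(.55,.378,.2,1.5)
```

```text
long [0.5508 0.3785] 0.09053413321780632 0.04439431985796922 long yaw 0.26980430075501705 jaw 1.8057094302124104
short [ 0.4584 -0.0014] 0.049391618583711765 0.040529313691263426 long yaw 0.3551186560875661 jaw 1.9404338923967996
t 0.1 pos [ 0.2211 -0.5841  0.2217] jaw -1.209 q6 -0.13 | shift [ 64.81 -78.33   2.3 ] turn 0.433
```

Call:
step_arm(
  deltas=[
    [2.5,-3,0,0],
    [2.5,-3,0,0],
    [2.5,-3,0,0],
    [2.5,-3,0,0],
    [2.5,-3,0,0],
    [2.5,-3,0,0],
    [2.5,-3,0,0],
    [2.5,-3,0,0],
    [2.5,-3,0,0],
    [2.5,-3,0,0],
    [2.5,-3,0,0],
    [2.5,-3,0,0],
    [2.5,-3,0,0],
    [2.5,-3,0,0],
    [2.5,-3,0,0],
    [2.5,-3,0,0],
    [2.5,-3,0,0],
    [2.5,-3,0,0],
  ],
  hand=1,
  newtons=25,
)

```text
t: 1.65
position: [0.451, 0.0819, 0.2226]
tcp_rot: [0.0, 0.984, 0.18, 0.0]
ft_force: [0.9, -0.5, 0.1]
finger_gap: 0.0872
```

Run:
```python
from h import *
go(.551,.3785,.18,1.83)
```

```text
t 1.6 pos [0.451  0.0819 0.2226] jaw -1.209 q6 1.22 | shift [ 19.85 -24.19   4.26] turn 0.103
```

Call:
step_arm(
  deltas=[
    [2.5,-3,0.6,0],
    [2.5,-3,0.6,0],
    [2.5,-3,0.6,0],
    [2.5,-3,0.6,0],
    [2.5,-3,0.6,0],
    [2.5,-3,0.6,0],
    [2.5,-3,0.6,0],
    [1,-1.5,0,0.1],
    [0,0,0,0],
    [0,0,0,0],
    [0,0,0,0],
  ],
)

```text
t: 2.57
position: [0.544, 0.355, 0.1801]
tcp_rot: [0.0, 0.991, 0.131, -0.0]
ft_force: [-0.0, -0.5, -0.3]
finger_gap: 0.0867
```

Run:
```python
from h import *
go(.551,.3785,.18,1.83)
c=calibration('wrist'); im=camera('wrist')
cv2.imwrite('pics/w1.png',im[:,:,::-1])
print(proj(c,[[.551,.3785,.032],[.551,.3785,0]]).round(0), c['xyz'])
```

```text
t 2.6 pos [0.544  0.355  0.1801] jaw -1.307 q6 1.76 | shift [ 1.29 -2.08  0.01] turn 0.004
[[233. 164.]
 [235. 158.]] [0.61799158 0.37460997 0.34235499]
```

View pics/w1.png

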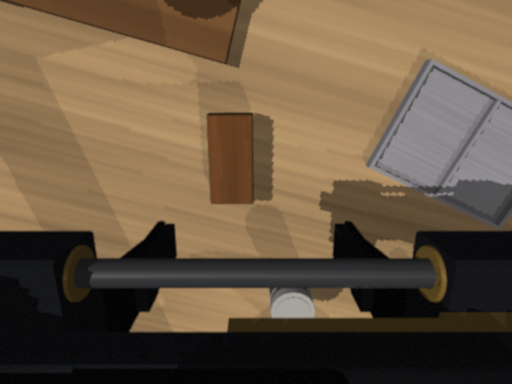

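The wrist view shows the block's top face with corners (208,114), (251,114), (253,203), (211,203), slightly off the estimate.

Run:
```python
from h import *
c=calibration('wrist')
w=ray(c,[(208,114),(251,114),(253,203),(211,203)],.032)[:,:2]
e=w[[3,2]].mean(0)-w[[0,1]].mean(0); s=w[[1,2]].mean(0)-w[[0,3]].mean(0)
print(w.mean(0),np.linalg.norm(e),np.linalg.norm(s),np.arctan2(e[1],e[0])%np.pi,np.arctan2(s[1],s[0])%np.pi)
for z in (.012,): print(ray(c,[(430,60)],z), 'tray corner by top:', )
go(*w.mean(0),.1,1.83)
```

```text
[0.55454312 0.38087955] 0.08873874089297587 0.04182408117515244 0.27020455643076424 1.8334301676560316
[[0.69541794 0.21943935 0.012     ]] tray corner by top:
t 2.6 pos [0.5441 0.3546 0.1804] jaw -1.308 q6 1.77 | shift [ 1.69 -2.27  8.04] turn 0.003
```

Call:
step_arm(
  deltas=[
    [1.5,-2.2,0,0],
    [0,0,3,0],
    [0,0,4,0],
    [0,0,4,0],
    [0,0,2,0],
    [0,0,0,0],
    [0,0,0,0],
    [0,0,0,0],
  ],
)

```text
t: 3.28
position: [0.5548, 0.3809, 0.0532]
tcp_rot: [-0.001, 0.991, 0.13, 0.002]
ft_force: [-0.1, 0.2, 0.9]
finger_gap: 0.0869
```

Run:
```python
from h import *
go(.553,.380,.010,1.833)
```

```text
t 3.3 pos [0.5548 0.3809 0.0532] jaw -1.310 q6 1.79 | shift [-0.22  0.04  4.32] turn -0.001
```

Call:
step_arm(
  deltas=[
    [0,0,2,0],
    [0,0,1.5,0],
    [0,0,0.8,0],
    [0,0,0,0],
    [0,0,0,0],
  ],
)

```text
t: 3.7
position: [0.5529, 0.3807, 0.0076]
tcp_rot: [0.0, 0.991, 0.131, -0.0]
ft_force: [0.1, 0.6, -0.7]
finger_gap: 0.087
```

Call:
step_arm(
  deltas=[
    [0,0,0,0],
    [0,0,0,0],
    [0,0,0,0],
    [0,0,0,0],
    [0,0,0,0],
    [0,0,0,0],
    [0,0,0,0],
    [0,0,0,0],
  ],
  hand=-1,
  newtons=25,
)

```text
t: 4.37
position: [0.5531, 0.3809, 0.0076]
tcp_rot: [-0.0, 0.991, 0.131, 0.0]
ft_force: [-0.6, 0.2, 0.0]
finger_gap: 0.044
```

Call:
step_arm(
  deltas=[
    [0,0,0,0],
    [0,0,0,0],
    [0,0,0,0],
    [0,0,-0.6,0],
    [0,0,0,0],
    [0,0,0,0],
  ],
  hand=0.3,
)

```text
t: 4.87
position: [0.5537, 0.3811, 0.0144]
tcp_rot: [-0.0, 0.991, 0.131, 0.001]
ft_force: [0.4, -0.3, 0.4]
finger_gap: 0.0562
```

Call:
step_arm(
  deltas=[
    [0,0,0,0],
    [0,0,0,0],
    [0,0,0,0],
    [0,0,0,0],
    [0,0,0,0],
  ],
  hand=-1,
)

```text
t: 5.28
position: [0.553, 0.3808, 0.0134]
tcp_rot: [0.0, 0.991, 0.131, -0.0]
ft_force: [-0.6, -0.2, -0.3]
finger_gap: 0.0438
```

Call:
step_arm(
  deltas=[
    [0,0,-1,0],
    [0,0,-3,0],
    [0,0,-4,0],
    [0,0,0,0],
  ],
)

```text
t: 5.62
position: [0.5578, 0.3835, 0.1031]
tcp_rot: [-0.002, 0.991, 0.131, 0.006]
ft_force: [2.1, 0.2, 1.3]
finger_gap: 0.0438
```

Run:
```python
from h import *
print(get_obs()['ft_force'],get_obs()['finger_gap'])
go(.630,.187,.09,1.395)
```

```text
[2.07806221 0.23437268 1.29457197] 0.0438430297037133
t 5.6 pos [0.5578 0.3835 0.1031] jaw -1.309 q6 1.79 | shift [ 1.87 20.85  1.27] turn 0.438
```

Call:
step_arm(
  deltas=[
    [0.3,2,0,0],
    [0.4,3.5,0,0],
    [0.4,3.5,0,0],
    [0.4,3.5,0,0],
    [0.4,3.5,0,0],
    [0.4,3.2,0,0],
    [0,1.5,0,0],
    [0,0,0,0.11],
    [0,0,0,0.11],
    [0,0,0,0.11],
    [0,0,0,0.108],
    [0,0,0,0],
    [0,0,0,0],
    [0,0,0,0],
  ],
)

```text
t: 6.78
position: [0.6288, 0.1871, 0.0937]
tcp_rot: [-0.0, 0.996, -0.086, 0.0]
ft_force: [0.0, 0.7, -1.8]
finger_gap: 0.044
```

Run:
```python
from h import *
print(get_obs()['ft_force'],get_obs()['finger_gap'])
go(.630,.187,.04,1.395)
```

```text
[ 0.00772443  0.73620907 -1.77888613] 0.04396746540429232
t 6.8 pos [0.6288 0.1871 0.0937] jaw -1.744 q6 1.91 | shift [ 0.12 -0.    5.37] turn 0.003
```

Call:
step_arm(
  deltas=[
    [0.1,0,2,0],
    [0,0,2.5,0],
    [0,0,1.5,0],
    [0,0,0.5,0],
    [0,0,0.3,0],
    [0,0,0,0],
    [0,0,0,0],
    [0,0,0,0],
  ],
)

```text
t: 7.45
position: [0.6311, 0.1869, 0.0271]
tcp_rot: [-0.0, 0.996, -0.088, 0.001]
ft_force: [0.5, 0.8, -1.6]
finger_gap: 0.0435
```

Call:
step_arm(
  deltas=[
    [0,0,0.3,0],
    [0,0,0.2,0],
    [0,0,0.1,0],
    [0,0,0,0],
    [0,0,0,0],
  ],
)

```text
t: 7.87
position: [0.6298, 0.1866, 0.0194]
tcp_rot: [0.0, 0.996, -0.088, -0.0]
ft_force: [0.1, 0.7, -1.0]
finger_gap: 0.0436
```

Call:
step_arm(
  deltas=[
    [0,0,0.1,0],
    [0,0,0.05,0],
    [0,0,0,0],
    [0,0,0,0],
  ],
)

```text
t: 8.2
position: [0.6299, 0.1866, 0.018]
tcp_rot: [0.0, 0.996, -0.088, -0.0]
ft_force: [0.0, 0.2, -1.9]
finger_gap: 0.0438
```

Call:
step_arm(
  deltas=[
    [0,0,0.05,0],
    [0,0,0.05,0],
    [0,0,0,0],
    [0,0,0,0],
  ],
)

```text
t: 8.53
position: [0.6301, 0.1867, 0.0174]
tcp_rot: [-0.0, 0.996, -0.088, 0.0]
ft_force: [-2.2, -0.6, 2.1]
finger_gap: 0.0436
```

Call:
step_arm(
  deltas=[
    [0,0,0,0],
    [0,0,0,0],
    [0,0,0,0],
    [0,0,-0.5,0],
    [0,0,-2,0],
    [0,0,-3,0],
    [0,0,-3,-0.12],
    [0,0,-3,-0.12],
    [0,0,-2,-0.12],
    [0,0,0,-0.12],
    [0,0,0,-0.12],
    [0,0,0,-0.12],
    [0,0,0,-0.12],
    [0,0,0,-0.12],
    [0,0,0,-0.12],
    [0,0,0,-0.12],
    [0,0,0,-0.12],
    [0,0,0,-0.12],
    [0,0,0,-0.12],
  ],
  hand=0.3,
)

```text
t: 10.12
position: [0.6299, 0.1867, 0.1524]
tcp_rot: [0.0, 0.768, 0.64, 0.0]
ft_force: [0.3, -0.5, -0.2]
finger_gap: 0.0565
```

Run:
```python
from h import *
go(.395,-.269,.15,-.176)
```

```text
t 10.1 pos [0.6299 0.1867 0.1524] jaw -0.181 q6 0.35 | shift [-49.05 -14.9    0.23] turn -0.005
```

Call:
step_arm(
  deltas=[
    [-2,-0.6,0,0],
    [-3.6,-1.1,0,0],
    [-3.6,-1.1,0,0],
    [-3.6,-1.1,0,0],
    [-3.6,-1.1,0,0],
    [-3.6,-1.1,0,0],
    [-3.6,-1.1,0,0],
    [-3.6,-1.1,0,0],
    [-3.6,-1.1,0,0],
    [-3.6,-1.1,0,0],
    [-3.6,-1.1,0,0],
    [-3.6,-1.1,0,0],
    [-3.6,-1.1,0,0],
    [-3.6,-1,0,0],
    [-0.25,-0.1,0,0],
    [0,0,0,0],
    [0,0,0,0],
    [0,0,0,0],
  ],
  hand=1,
)

```text
t: 11.62
position: [0.3928, -0.2665, 0.1521]
tcp_rot: [-0.0, 0.77, 0.638, 0.0]
ft_force: [0.7, 0.6, 0.4]
finger_gap: 0.0869
```

Run:
```python
from h import *
go(.395,-.269,.008)
c=calibration('wrist'); im=camera('wrist')[:,:,::-1].copy()
for a in np.linspace(0,6.28,60,0):
    u=proj(c,[[.395+.030*np.cos(a),-.269+.030*np.sin(a),.042]])[0]; cv2.circle(im,tuple(int(v) for v in u),1,(0,0,255),-1)
cv2.imwrite('pics/w2.png',im)
```

```text
t 11.6 pos [ 0.3928 -0.2665  0.1521] jaw -0.186 q6 -0.58 | shift [-0.21  0.26 14.41]
```

View pics/w2.png

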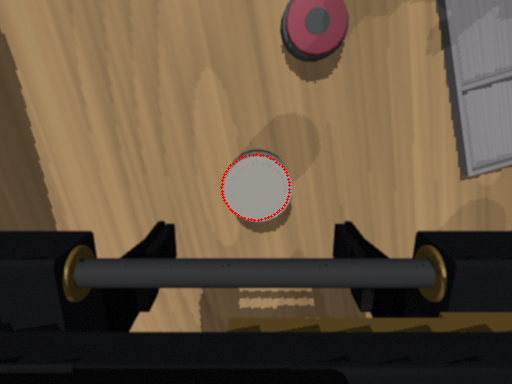

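The projected circle matches the lid at (256,187), so the top-view estimate is good. Now descending.

Call:
step_arm(
  deltas=[
    [-0.2,0.25,2,0],
    [0,0,3.5,0],
    [0,0,3.5,0],
    [0,0,3,0],
    [0,0,1.5,0],
    [0,0,0.6,0],
    [0,0,0,0],
    [0,0,0,0],
    [0,0,0,0],
  ],
)

```text
t: 12.42
position: [0.3958, -0.2707, 0.0127]
tcp_rot: [0.001, 0.77, 0.638, 0.0]
ft_force: [0.2, -0.5, -0.6]
finger_gap: 0.0868
```

Call:
step_arm(
  deltas=[
    [0,0,0,0],
    [0,0,0,0],
    [0,0,0,0],
    [0,0,0,0],
    [0,0,0,0],
    [0,0,0,0],
    [0,0,0,0],
  ],
  hand=-1,
  newtons=25,
)

```text
t: 13.0
position: [0.3945, -0.2702, 0.0113]
tcp_rot: [0.0, 0.77, 0.638, 0.0]
ft_force: [-0.8, -0.3, 2.7]
finger_gap: 0.0595
```

Gripped at 60 mm, TCP z 0.0113. The place height is therefore about 0.0153.

Call:
step_arm(
  deltas=[
    [0,0,-1,0],
    [0,0,-3,0],
    [0,0,-3,0],
    [0,0,-2,0],
    [0,0,-1,0],
    [0,0,0,0],
    [0,0,0,0],
  ],
)

```text
t: 13.58
position: [0.3943, -0.2699, 0.1109]
tcp_rot: [0.0, 0.77, 0.638, 0.0]
ft_force: [0.1, 0.1, -2.6]
finger_gap: 0.0596
```

Run:
```python
from h import *
go(.616,.106,.0153,-.176)
```

```text
t 13.6 pos [ 0.3943 -0.2699  0.1109] jaw -0.187 q6 -0.58 | shift [41.06 14.8   9.55] turn -0.011
```

Call:
step_arm(
  deltas=[
    [1.5,0.5,0,-0.01],
    [3,1.1,0,0],
    [3.5,1.3,0,0],
    [3.5,1.3,0,0],
    [3.5,1.3,0,0],
    [3.5,1.3,0,0],
    [3.5,1.3,0,0],
    [3.5,1.3,0,0],
    [3.5,1.3,0,0],
    [3.5,1.3,0,0],
    [3.5,1.2,0,0],
    [3,1,0,0],
    [1.5,0.6,0,0],
    [0,0,0,0],
    [0,0,0,0],
    [0,0,0,0],
  ],
)

```text
t: 14.92
position: [0.6099, 0.102, 0.1088]
tcp_rot: [-0.001, 0.767, 0.642, -0.002]
ft_force: [-1.5, -1.1, -1.6]
finger_gap: 0.0596
```

Run:
```python
from h import *
go(.616,.106,.0153,-.176)
```

```text
t 14.9 pos [0.6099 0.102  0.1088] jaw -0.177 q6 0.22 | shift [0.52 0.57 9.35] turn -0.001
```

Call:
step_arm(
  deltas=[
    [0.3,0.4,2,0],
    [0,0,2.5,0],
    [0,0,2,0],
    [0,0,1,0],
    [0,0,0,0],
    [0,0,0,0],
    [0,0,0,0],
  ],
)

```text
t: 15.5
position: [0.617, 0.1043, 0.0374]
tcp_rot: [0.001, 0.767, 0.642, 0.001]
ft_force: [0.2, 0.9, -0.9]
finger_gap: 0.0595
```

Run:
```python
from h import *
go(.616,.106,.0153,-.176)
```

```text
t 15.5 pos [0.617  0.1043 0.0374] jaw -0.178 q6 0.22 | shift [ 0.15 -0.13  2.21] turn -0.002
```

Call:
step_arm(
  deltas=[
    [0.1,0,1,0],
    [0,0,0.6,0],
    [0,0,0.3,0],
    [0,0,0,0],
    [0,0,0,0],
    [0,0,0,0],
  ],
)

```text
t: 16.0
position: [0.6163, 0.1058, 0.0172]
tcp_rot: [0.0, 0.767, 0.642, 0.0]
ft_force: [0.7, -0.8, -0.7]
finger_gap: 0.0598
```

Call:
step_arm(
  deltas=[
    [0,0,0.1,0],
    [0,0,0.05,0],
    [0,0,0,0],
    [0,0,0,0],
  ],
)

```text
t: 16.33
position: [0.6162, 0.1058, 0.0156]
tcp_rot: [0.0, 0.767, 0.642, 0.0]
ft_force: [0.5, -0.4, -1.7]
finger_gap: 0.0594
```

Call:
step_arm(
  deltas=[
    [0,0,0.05,0],
    [0,0,0,0],
    [0,0,0,0],
  ],
)

```text
t: 16.58
position: [0.6163, 0.1058, 0.0153]
tcp_rot: [0.0, 0.767, 0.642, 0.0]
ft_force: [-0.7, -0.2, 1.1]
finger_gap: 0.0595
```

Call:
step_arm(
  deltas=[
    [0,0,0,0],
    [0,0,0,0],
    [0,0,0,0],
    [0,0,-0.5,0],
    [0,0,-2,0],
    [0,0,-3,0],
    [0,0,-3,-0.11],
    [0,0,-3,-0.11],
    [0,0,-1,-0.11],
    [0,0,0,-0.11],
    [0,0,0,-0.1],
    [0,0,0,0],
  ],
  hand=0.55,
)

```text
t: 17.58
position: [0.6165, 0.1058, 0.141]
tcp_rot: [0.001, 0.566, 0.824, 0.0]
ft_force: [1.0, -0.7, -0.4]
finger_gap: 0.0675
```

Run:
```python
from h import *
go(.4584,-.0014,.14,.362)
```

```text
t 17.6 pos [0.6165 0.1058 0.141 ] jaw 0.367 q6 -0.32 | shift [ -4.34 -18.6    0.08] turn 0.005
```

Call:
step_arm(
  deltas=[
    [-0.4,-2,0,0],
    [-0.8,-3.5,0,0],
    [-0.8,-3.5,0,0],
    [-0.8,-3.5,0,0],
    [-0.8,-3.5,0,0],
    [-0.7,-2.6,0,0],
    [0,0,0,0],
    [0,0,0,0],
    [0,0,0,0],
  ],
  hand=1,
)

```text
t: 18.33
position: [0.4583, -0.0005, 0.1406]
tcp_rot: [0.001, 0.569, 0.822, 0.0]
ft_force: [1.0, 0.2, 0.4]
finger_gap: 0.0868
```

Run:
```python
from h import *
go(.4584,-.0014,.008,.362)
c=calibration('wrist'); im=camera('wrist')[:,:,::-1].copy()
r=R.from_euler('z',.362).apply([[26,22,32],[26,-22,32],[-26,-22,32],[-26,22,32]])/1000+[.4584,-.0014,0]
cv2.polylines(im,[proj(c,r).round().astype(int)],True,(0,255,0))
cv2.imwrite('pics/w3.png',im)
```

```text
t 18.3 pos [ 0.4583 -0.0005  0.1406] jaw 0.361 q6 -0.53 | shift [-0.08 -0.05 13.26] turn -0.001
```

View pics/w3.png

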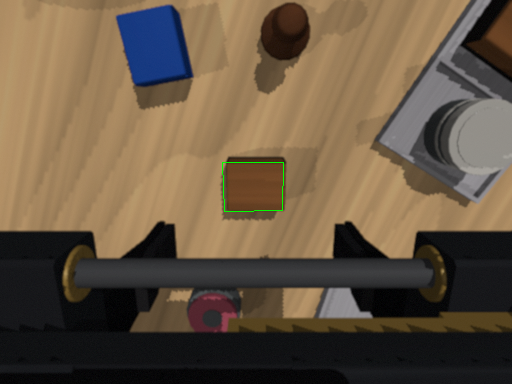

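The projected outline fits the short brown block at (254,186). The squat tub sits in its bay at (480,135).

Call:
step_arm(
  deltas=[
    [0,0,2,0],
    [0,0,3.5,0],
    [0,0,3.5,0],
    [0,0,2.5,0],
    [0,0,1.2,0],
    [0,0,0.4,0],
    [0,0,0,0],
    [0,0,0,0],
  ],
)

```text
t: 19.05
position: [0.4587, -0.0002, 0.0096]
tcp_rot: [0.0, 0.568, 0.823, 0.0]
ft_force: [0.9, 0.5, 0.5]
finger_gap: 0.0868
```

Call:
step_arm(
  deltas=[
    [0,0,0,0],
    [0,0,0,0],
    [0,0,0,0],
    [0,0,0,0],
    [0,0,0,0],
    [0,0,0,0],
    [0,0,0,0],
    [0,0,0,0],
  ],
  hand=-1,
)

```text
t: 19.72
position: [0.4577, -0.0005, 0.0093]
tcp_rot: [0.0, 0.568, 0.823, 0.0]
ft_force: [-0.6, -1.7, 2.8]
finger_gap: 0.0521
```

Call:
step_arm(
  deltas=[
    [0,0,-1,0],
    [0,0,-3,0],
    [0,0,-3,0],
    [0,0,-1,0.08],
    [0,0,0,0.08],
    [0,0,0,0.08],
    [0,0,0,0],
  ],
)

```text
t: 20.3
position: [0.4578, -0.0005, 0.09]
tcp_rot: [0.0, 0.663, 0.748, 0.0]
ft_force: [0.9, -0.4, -0.4]
finger_gap: 0.0522
```

Run:
```python
from h import *
go(.6315,-.090,.015,.117)
```

```text
t 20.3 pos [ 0.4578 -0.0005  0.09  ] jaw 0.120 q6 -0.29 | shift [-10.97  16.17   7.52] turn 0.003
```

Place height is about 0.0133.

Call:
step_arm(
  deltas=[
    [-1,1.5,0,0],
    [-2,3,0,0],
    [-2.3,3.3,0,0],
    [-2.3,3.3,0,0],
    [-2,3,0,0],
    [-1.4,2.1,0,0],
    [0,0,1.5,0],
    [0,0,2,0],
    [0,0,1.5,0],
    [0,0,0.5,0],
    [0,0,0,0],
    [0,0,0,0],
    [0,0,0,0],
  ],
)

```text
t: 21.38
position: [0.6327, -0.0899, 0.0355]
tcp_rot: [0.001, 0.662, 0.749, 0.0]
ft_force: [-1.2, 0.1, -0.7]
finger_gap: 0.0516
```

Run:
```python
from h import *
go(.6315,-.090,.0133,.117)
```

```text
t 21.4 pos [ 0.6327 -0.0899  0.0355] jaw 0.124 q6 -0.39 | shift [ 0.01 -0.13  2.22] turn 0.007
```

Call:
step_arm(
  deltas=[
    [0,0,1,0],
    [0,0,0.6,0],
    [0,0,0.3,0],
    [0,0,0.1,0],
    [0,0,0,0],
    [0,0,0,0],
  ],
)

```text
t: 21.88
position: [0.6319, -0.0898, 0.014]
tcp_rot: [0.0, 0.662, 0.749, 0.0]
ft_force: [0.4, -0.4, -0.0]
finger_gap: 0.0518
```

Call:
step_arm(
  deltas=[
    [0,0,0.1,0],
    [0,0,0.05,0],
    [0,0,0,0],
    [0,0,0,0],
  ],
)

```text
t: 22.22
position: [0.6322, -0.0899, 0.0133]
tcp_rot: [0.0, 0.662, 0.749, 0.0]
ft_force: [-1.6, 0.8, 5.6]
finger_gap: 0.0515
```

Call:
step_arm(
  deltas=[
    [0,0,0,0],
    [0,0,0,0],
    [0,0,0,0],
    [0,0,-0.5,0],
    [0,0,-2,0],
    [0,0,-3,0],
    [0,0,-3,0],
    [0,0,-3,0],
    [0,0,-2,0],
    [0,0,0,0],
    [0,0,0,0],
  ],
  hand=0.42,
)

```text
t: 23.13
position: [0.633, -0.0901, 0.1497]
tcp_rot: [0.002, 0.662, 0.749, 0.001]
ft_force: [-0.4, 0.4, -0.4]
finger_gap: 0.062
```

Run:
```python
from h import *
go(.4275,.285,.15,.117)
```

```text
t 23.1 pos [ 0.633  -0.0901  0.1497] jaw 0.123 q6 -0.39 | shift [ 39.75 -15.79  -0.15] turn 0.006
```

Call:
step_arm(
  deltas=[
    [1.5,-0.6,0,0],
    [3,-1.2,0,0],
    [3.6,-1.4,0,0],
    [3.6,-1.4,0,0],
    [3.6,-1.4,0,0],
    [3.6,-1.4,0,0],
    [3.6,-1.4,0,0],
    [3.6,-1.4,0,0],
    [3.6,-1.4,0,0],
    [3.6,-1.4,0,0],
    [3.3,-1.4,0,0],
    [3,-1.2,0,0],
    [0,0,0,0],
    [0,0,0,0],
    [0,0,0,0],
  ],
  hand=1,
)

```text
t: 24.38
position: [0.4278, 0.2835, 0.1463]
tcp_rot: [-0.0, 0.662, 0.749, -0.001]
ft_force: [-0.3, -0.2, -0.5]
finger_gap: 0.0872
```

Run:
```python
from h import *
go(.4275,.285,.012,.117)
c=calibration('wrist'); im=camera('wrist')[:,:,::-1].copy()
a=np.linspace(0,6.28,60,0); P=np.c_[.4275+.022*np.cos(a),.285+.022*np.sin(a),0*a+.068]
cv2.polylines(im,[proj(c,P).round().astype(int)],True,(0,0,255))
cv2.imwrite('pics/w4.png',im)
```

```text
t 24.4 pos [0.4278 0.2835 0.1463] jaw 0.124 q6 0.31 | shift [1.700e-01 1.000e-02 1.343e+01] turn 0.007
```

View pics/w4.png

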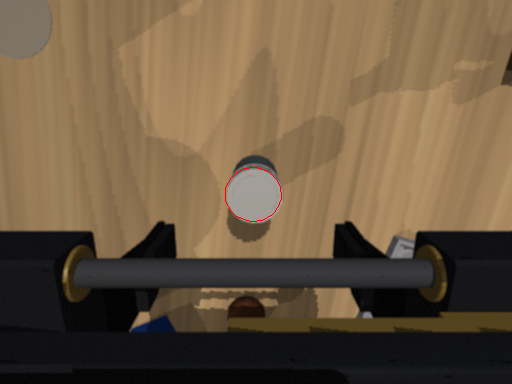

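The circle fits the tall tub's lid at (253,194).

Call:
step_arm(
  deltas=[
    [0.1,0,1.5,0],
    [0,0,3,0],
    [0,0,3.5,0],
    [0,0,2.5,0],
    [0,0,1.5,0],
    [0,0,0.6,0],
    [0,0,0,0],
    [0,0,0,0],
    [0,0,0,0],
  ],
)

```text
t: 25.18
position: [0.4298, 0.2852, 0.023]
tcp_rot: [0.001, 0.663, 0.749, 0.001]
ft_force: [-0.1, -0.2, 1.1]
finger_gap: 0.0868
```

Call:
step_arm(
  deltas=[
    [0,0,0,0],
    [0,0,0,0],
    [0,0,0,0],
    [0,0,0,0],
    [0,0,0,0],
    [0,0,0,0],
    [0,0,0,0],
    [0,0,0,0],
  ],
  hand=-1,
)

```text
t: 25.85
position: [0.4282, 0.2851, 0.0215]
tcp_rot: [-0.0, 0.662, 0.749, -0.0]
ft_force: [0.4, 0.3, 1.0]
finger_gap: 0.0435
```

Call:
step_arm(
  deltas=[
    [0,0,-1,0],
    [0,0,-3,0],
    [0,0,-3,0],
    [0,0,-3,0],
    [0,0,-2,0],
    [0,0,0,0],
    [0,0,0,0],
  ],
)

```text
t: 26.43
position: [0.4292, 0.2855, 0.143]
tcp_rot: [0.001, 0.662, 0.749, 0.001]
ft_force: [-1.1, -0.5, -2.2]
finger_gap: 0.0441
```

Run:
```python
from h import *
go(.6507,-.2529,.024,.117)
```

```text
t 26.4 pos [0.4292 0.2855 0.143 ] jaw 0.123 q6 0.31 | shift [-56.16  15.34  11.9 ] turn 0.006
```

Call:
step_arm(
  deltas=[
    [-1.5,0.4,0,0],
    [-3,0.8,0,0],
    [-3.5,0.95,0,0],
    [-3.5,0.95,0,0],
    [-3.5,0.95,0,0],
    [-3.5,0.95,0,0],
    [-3.5,0.95,0,0],
    [-3.5,0.95,0,0],
    [-3.5,0.95,0,0],
    [-3.5,0.95,0,0],
    [-3.5,0.95,0,0],
    [-3.5,0.95,0,0],
    [-3.5,0.95,0,0],
    [-3.5,0.95,0,0],
    [-3.5,0.95,0,0],
    [-3.2,0.95,0,0],
    [-3,0.8,0,0],
    [0,0,0,0],
    [0,0,0,0],
    [0,0,0,0],
  ],
)

```text
t: 28.1
position: [0.6476, -0.253, 0.1388]
tcp_rot: [-0.002, 0.662, 0.749, -0.0]
ft_force: [-1.0, 0.0, -1.1]
finger_gap: 0.0436
```

Run:
```python
from h import *
go(.6507,-.2529,.0255,.117)
```

```text
t 28.1 pos [ 0.6476 -0.253   0.1388] jaw 0.123 q6 -0.61 | shift [-0.07  0.35 11.33] turn 0.006
```

Call:
step_arm(
  deltas=[
    [0,0,1.5,0],
    [0,0,2.5,0],
    [0,0,2.5,0],
    [0,0,1.7,0],
    [0,0,0.8,0],
    [0,0,0,0],
    [0,0,0,0],
    [0,0,0,0],
    [0,0,0,0],
  ],
)

```text
t: 28.85
position: [0.6504, -0.2543, 0.0536]
tcp_rot: [0.002, 0.662, 0.749, 0.0]
ft_force: [-0.3, -0.4, -1.1]
finger_gap: 0.0437
```

Run:
```python
from h import *
go(.6507,-.2529,.0255,.117)
```

```text
t 28.9 pos [ 0.6504 -0.2543  0.0536] jaw 0.123 q6 -0.61 | shift [0.14 0.04 2.81] turn 0.006
```

Call:
step_arm(
  deltas=[
    [0.1,0,1,0],
    [0,0,0.8,0],
    [0,0,0.4,0],
    [0,0,0.2,0],
    [0,0,0,0],
    [0,0,0,0],
    [0,0,0,0],
  ],
)

```text
t: 29.43
position: [0.6492, -0.2531, 0.0277]
tcp_rot: [0.0, 0.662, 0.749, 0.0]
ft_force: [-0.9, 1.1, -1.9]
finger_gap: 0.0437
```

Call:
step_arm(
  deltas=[
    [0,0,0.1,0],
    [0,0,0,0],
    [0,0,0,0],
    [0,0,0,0],
  ],
)

```text
t: 29.77
position: [0.649, -0.2529, 0.0266]
tcp_rot: [0.0, 0.662, 0.749, 0.0]
ft_force: [-0.4, -0.5, -2.1]
finger_gap: 0.0433
```

Call:
step_arm(
  deltas=[
    [0,0,0.05,0],
    [0,0,0.05,0],
    [0,0,0,0],
    [0,0,0,0],
  ],
)

```text
t: 30.1
position: [0.649, -0.2529, 0.0256]
tcp_rot: [0.0, 0.662, 0.749, 0.0]
ft_force: [-0.1, -1.0, -1.5]
finger_gap: 0.0433
```

Call:
step_arm(
  deltas=[
    [0,0,0.05,0],
    [0,0,0,0],
    [0,0,0,0],
  ],
)

```text
t: 30.35
position: [0.6491, -0.2529, 0.0255]
tcp_rot: [0.0, 0.662, 0.749, 0.0]
ft_force: [-2.1, 1.5, 3.3]
finger_gap: 0.0434
```

Call:
step_arm(
  deltas=[
    [0,0,0,0],
    [0,0,0,0],
    [0,0,0,0],
    [0,0,-0.5,0],
    [0,0,-2,0],
    [0,0,-3,0],
    [0,0,-3,0],
    [0,0,-3,0],
    [0,0,-1.5,0],
    [0,0,0,0],
    [0,0,0,0],
  ],
  hand=0.35,
)

```text
t: 31.27
position: [0.6495, -0.2532, 0.1559]
tcp_rot: [0.001, 0.662, 0.749, 0.0]
ft_force: [0.1, -0.6, -0.4]
finger_gap: 0.0589
```

Run:
```python
from h import *
go(.466,-.1415,.15,.117)
```

```text
t 31.3 pos [ 0.6495 -0.2532  0.1559] jaw 0.123 q6 -0.61 | shift [ 13.34 -16.84   0.54] turn 0.006
```

Call:
step_arm(
  deltas=[
    [1.2,-1.5,0,0],
    [2.3,-3,0,0],
    [2.5,-3.1,0,0],
    [2.5,-3.1,0,0],
    [2.5,-3.1,0,0],
    [2.3,-3,0,0],
    [0,0,0,0],
    [0,0,0,0],
    [0,0,0,0],
  ],
  hand=1,
)

```text
t: 32.02
position: [0.4657, -0.1414, 0.154]
tcp_rot: [-0.0, 0.662, 0.749, -0.0]
ft_force: [0.7, -0.3, 0.1]
finger_gap: 0.0869
```

Run:
```python
from h import *
go(.466,-.1415,.009,.117)
c=calibration('wrist'); im=camera('wrist')[:,:,::-1].copy()
a=np.linspace(0,6.28,60,0)
for r,z in((.025,.03),(.028,.022)):
    P=np.c_[.466+r*np.cos(a),-.1415+r*np.sin(a),0*a+z]
    cv2.polylines(im,[proj(c,P).round().astype(int)],True,(0,255,0))
cv2.imwrite('pics/w5.png',im)
```

```text
t 32.0 pos [ 0.4657 -0.1414  0.154 ] jaw 0.123 q6 -0.58 | shift [-0.02  0.04 14.5 ] turn 0.006
```

View pics/w5.png

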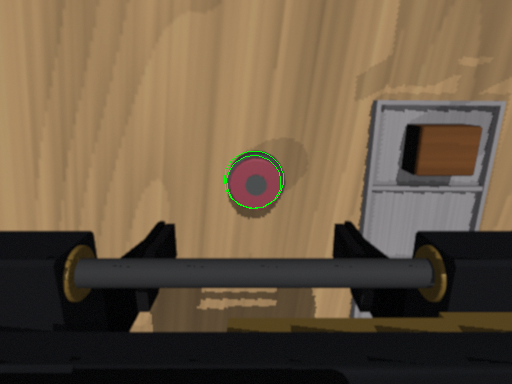

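The outline fits the cartridge at (255,181). The short block is flat in its bay at (443,150).

Call:
step_arm(
  deltas=[
    [0,0,2,0],
    [0,0,3.5,0],
    [0,0,3.5,0],
    [0,0,2.5,0],
    [0,0,1.5,0],
    [0,0,0.8,0],
    [0,0,0.4,0],
    [0,0,0,0],
    [0,0,0,0],
    [0,0,0,0],
  ],
)

```text
t: 32.9
position: [0.4673, -0.1422, 0.0143]
tcp_rot: [0.001, 0.662, 0.749, 0.0]
ft_force: [0.0, -0.3, -0.4]
finger_gap: 0.0865
```

Call:
step_arm(
  deltas=[
    [0,0,0.5,0],
    [0,0,0.25,0],
    [0,0,0,0],
    [0,0,0,0],
    [0,0,0,0],
    [0,0,0,0],
  ],
)

```text
t: 33.4
position: [0.466, -0.1416, 0.0057]
tcp_rot: [0.0, 0.662, 0.749, 0.0]
ft_force: [0.6, -0.7, 1.3]
finger_gap: 0.0872
```

Call:
step_arm(
  deltas=[
    [0,0,0,0],
    [0,0,0,0],
    [0,0,0,0],
    [0,0,0,0],
    [0,0,0,0],
    [0,0,0,0],
    [0,0,0,0],
    [0,0,0,0],
  ],
  hand=-1,
)

```text
t: 34.07
position: [0.466, -0.1415, 0.0055]
tcp_rot: [0.0, 0.662, 0.749, 0.0]
ft_force: [0.5, 0.4, 0.2]
finger_gap: 0.0552
```

Call:
step_arm(
  deltas=[
    [0,0,-1,0],
    [0,0,-3,0],
    [0,0,-3,0],
    [0,0,-1,0],
    [0,0,0,0],
    [0,0,0,0],
  ],
)

```text
t: 34.57
position: [0.4662, -0.1417, 0.0859]
tcp_rot: [0.001, 0.662, 0.749, 0.0]
ft_force: [0.5, -0.2, -1.3]
finger_gap: 0.0553
```

Run:
```python
from h import *
go(.641,-.1714,.01,.117)
```

```text
t 34.6 pos [ 0.4662 -0.1417  0.0859] jaw 0.123 q6 -0.58 | shift [-5.09 16.97  7.62] turn 0.006
```

Call:
step_arm(
  deltas=[
    [-0.5,1.5,0,0],
    [-0.9,3,0,0],
    [-1,3.5,0,0],
    [-1,3.5,0,0],
    [-0.9,3,0,0],
    [-0.8,2.5,0,0],
    [0,0,1.5,0],
    [0,0,2,0],
    [0,0,1.5,0],
    [0,0,0.5,0],
    [0,0,0,0],
    [0,0,0,0],
    [0,0,0,0],
    [0,0,0,0],
  ],
)

```text
t: 35.73
position: [0.6418, -0.1717, 0.0321]
tcp_rot: [0.001, 0.662, 0.749, 0.0]
ft_force: [-0.7, 0.3, -0.3]
finger_gap: 0.0556
```

Run:
```python
from h import *
go(.641,-.1714,.0095,.117)
```

```text
t 35.7 pos [ 0.6418 -0.1717  0.0321] jaw 0.123 q6 -0.50 | shift [ 0.04 -0.08  2.26] turn 0.006
```

Call:
step_arm(
  deltas=[
    [0,0,0.9,0],
    [0,0,0.6,0],
    [0,0,0.3,0],
    [0,0,0.15,0],
    [0,0,0,0],
    [0,0,0,0],
    [0,0,0,0],
  ],
)

```text
t: 36.32
position: [0.6411, -0.1713, 0.0112]
tcp_rot: [0.0, 0.662, 0.749, 0.0]
ft_force: [-0.7, 0.5, -1.2]
finger_gap: 0.0552
```

Call:
step_arm(
  deltas=[
    [0,0,0.1,0],
    [0,0,0.05,0],
    [0,0,0,0],
    [0,0,0,0],
  ],
)

```text
t: 36.65
position: [0.641, -0.1713, 0.0096]
tcp_rot: [0.0, 0.662, 0.749, 0.0]
ft_force: [-0.7, -0.8, -0.2]
finger_gap: 0.0549
```

Call:
step_arm(
  deltas=[
    [0,0,0.05,0],
    [0,0,0,0],
    [0,0,0,0],
  ],
)

```text
t: 36.9
position: [0.641, -0.1713, 0.0095]
tcp_rot: [0.0, 0.662, 0.749, 0.0]
ft_force: [-2.3, 0.8, 3.6]
finger_gap: 0.0552
```

Contact. I'll release, lift and back away for a check.

Call:
step_arm(
  deltas=[
    [0,0,0,0],
    [0,0,0,0],
    [0,0,0,0],
    [0,0,-0.5,0],
    [0,0,-2,0],
    [0,0,-3,0],
    [0,0,-3,0],
    [0,0,-4,0],
    [0,0,-4,0],
    [0,-3.5,-3,0],
    [0,-3.5,0,0],
    [0,-3.5,0,0],
    [0,-3.5,0,0],
    [0,-3.5,0,0],
    [0,-3.5,0,0],
    [0,0,0,0],
    [0,0,0,0],
  ],
  hand=0.45,
)

```text
t: 38.32
position: [0.4347, -0.1968, 0.2016]
tcp_rot: [0.001, 0.663, 0.749, 0.0]
ft_force: [-0.5, -0.5, 0.3]
finger_gap: 0.0633
```

Run:
```python
from h import *
go(.641,-.1714,.3)
im=camera('top')[130:290,60:440,::-1]; cv2.imwrite('pics/end_top.png',cv2.resize(im,None,fx=2.1,fy=2.1,interpolation=cv2.INTER_CUBIC))
im=camera('side')[130:360,120:400,::-1]; cv2.imwrite('pics/end_side.png',cv2.resize(im,None,fx=2.5,fy=2.5,interpolation=cv2.INTER_CUBIC))
```

```text
t 38.3 pos [ 0.4347 -0.1968  0.2016] jaw 0.121 q6 -0.71 | shift [ 0.03 20.8  -9.83]
```

View pics/end_top.png

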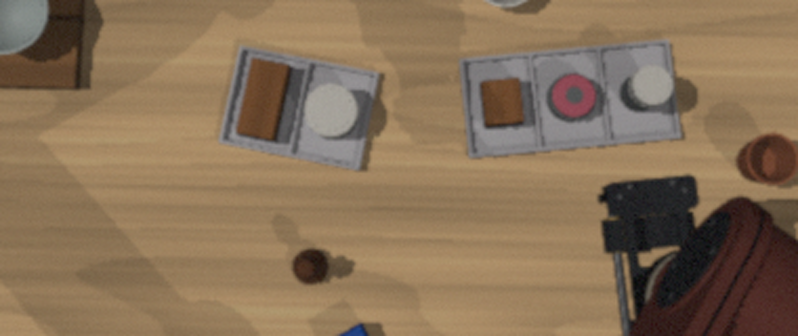

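View pics/end_side.png

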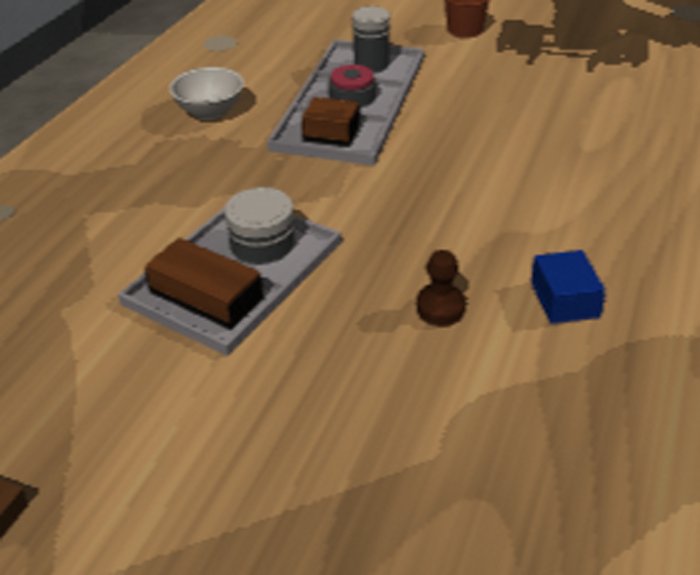

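Both end views show all five things in their bays, with the stamp, cup, bowl and blue block undisturbed. I'll check numerically that the long block lies flat and where its tray walls are.

Run:
```python
from h import *
vs=[]
for n,(u0,v0,u1,v1) in(('top',(150,140,260,220)),('side',(160,190,270,280))):
    c=calibration(n); im=camera(n)[:,:,::-1]; k=7 if n=='top' else 7
    g=cv2.resize(im,None,fx=k,fy=k,interpolation=cv2.INTER_CUBIC)
    for yaw,ctr,hx,hy,zs in((-.176,(.630,.187),45,22,(4,36)),(-.176,(.6228,.1467),59,84,(12,))):
        for z in zs:
            P=R.from_euler('z',yaw).apply([[hx,hy,z],[hx,-hy,z],[-hx,-hy,z],[-hx,hy,z]])/1000+[*ctr,0]
            cv2.polylines(g,[((proj(c,P)+.5)*k).round().astype(int)],True,(0,255,0))
    vs.append(cv2.resize(g[v0*k:v1*k,u0*k:u1*k],(395,300)))
cv2.imwrite('pics/chk.png',np.hstack(vs))
```

```text
(no output)
```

View pics/chk.png

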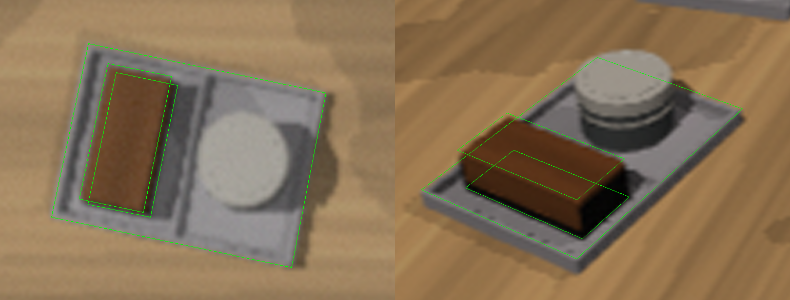

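The model outlines for a flat block and tray match both views, so it lies flat inside its bay. Handing in.

```bash
python3 -c "
from plant import *
print(get_obs()['t'],hand_in())"
```

```text
the job is handed in; nothing more can be done
38.5167 None
```

I made up both kits and handed the job in at about 38.5 s of the 141 s allowed.

- **Two-bay tray:** the long sanding block and the squat tub.
- **Three-bay tray:** the short (brown) sanding block, the filter cartridge and the tall tub.

I lowered each thing slowly until the wrist force showed light contact, about 3–6 N, and only then opened the fingers. The arm was clear of everything at hand-in.

- **Placement:** the last top and side pictures show all five upright and inside their bays. The outline of a flat long block fits it in the top view. In the side view it fits to within a few pixels, about as well as the tray outline does. I judged the other four by eye.
- **Things to leave alone:** the stamp, cup, bowl and blue look-alike block look undisturbed. They were checked by eye only, and the cup and blue block are partly cut off in the top crop.
- **Disagreement:** the top and wrist cameras differed by about 4 mm on where the long block started. I used a point between the two, and the grip closed on it normally. No check failed.

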